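# Hold the handle plate over the turntable's screw holes

### The job

Pick up the white handle plate by its upright grip and, holding it level at lens height about 8 cm in front of the webcam, show the lens first its red end and then its other end, keeping still for a second each time. Then carry it to the blue turntable and hold it level, hovering about 15 mm above the raised grey hub, with its four holes lined up over the four brass-ringed threaded holes (either way round) so that from straight above every threaded hole is seen whole through its hole. Finish while still holding it there, ready for the screws, and never let the plate touch the turntable, turn the turntable, or disturb anything else on the table.

Things in the scene. Friction and masses are not known exactly. Their poses are not given: they have to be found in the camera images.
- cover: the white plastic handle plate, lying flat: 120 mm (its x) by 76 mm (its y), 5 mm thick, 110 to 225 g, with an upright grip in the middle 60 mm long (along x), 14 mm thick (along y), from the plate's top to 45 mm above the plate's underside. Origin at the centre of the underside, z up. Its +x end is red, the -x end plain white. Four through holes of 14 mm diameter at x = +-46 mm, y = +-24 mm
- cover_a (a point): centre of the plate's hole at x +46, y +24 mm, on the underside
- cover_c (a point): centre of the plate's hole at x -46, y -24 mm, on the underside
- red_end (a point): middle of the plate's red end face (x +60, y 0, 2.5 mm above the underside)
- plain_end (a point): middle of the plate's plain end face (x -60, y 0, 2.5 mm above the underside)
- turntable: foot of the blue plastic turntable, fixed to the table; origin at the centre of its underside, on the turning axis. The blue platter on it is 220 mm across with its rim about 32 mm above the table, turns when pushed (light friction) and carries a raised grey hub, 124 x 80 mm, top 50 mm above the table, with four brass-ringed threaded holes, 6 mm in diameter
- hub_mid (a point): centre of the hub's top face, 50 mm above the table; turns with the platter; x along the hub's 124 mm side, y along its 80 mm side, z up. The threaded holes lie at x = +-46 mm, y = +-24 mm (their brass rings, 15 mm across outside, stand 1 mm proud)
- hub_a (a point): centre of the threaded hole at x +46, y +24 mm of the hub, at the top face
- hub_c (a point): centre of the threaded hole at x -46, y -24 mm of the hub, at the top face
- webcam: black webcam on a stand, fixed, 132 mm high, head 80 mm wide, round foot 72 mm across; origin under its middle; it looks along its own -x, roughly towards the robot
- lens (a point): middle of the webcam's lens, 115 mm above the table and 20 mm in front (-x) of its origin; axes as the webcam's
- rolling_pin: short beech rolling pin, barrel 200 mm long and 44 mm across, 310 mm with its handles, on two black rubber feet; origin under its middle, x along it, top 49 mm above the table; to be left alone
- saucer0: lowest of three stacked melamine saucers (white), 140 mm across, 16 mm high; origin at the centre of its underside; to be left alone
- saucer1: middle saucer (green), same size; to be left alone
- saucer2: top saucer (white), same size; the stack is 48 mm high; to be left alone
- spoon_rest: steel spoon rest, a 100 mm round dish with an 85 mm long handle towards its -x, about 12 mm high; origin under the centre of the dish; to be left alone
- spice_jar: amber glass spice jar with a steel screw lid, 48 mm across, 95 mm high; origin at the centre of its base; to be left alone
- screw_dish: small blue dish of screws, 60 mm across, 20 mm high; origin at the centre of its base; to be left alone
- screwdriver: orange-handled screwdriver, 180 mm long, lying along its x; origin on its underside, under 30 mm high; to be left alone
There are look-alikes about, which are no part of the job. What is meant by the webcam is not green or orange, and is the larger of those in its own colour.

How it is judged:
On the way, in this order (a step that is already met when the one before it is completed fails the run):
1. the held plate's red end is shown to the lens (contact force between the fingers and cover above 1 N and x of red_end in the frame of lens between -0.15 and -0.03 m and y of red_end in the frame of lens between -0.05 and 0.05 m and z of red_end in the frame of lens between -0.05 and 0.05 m and angle between the x axis of cover and the x axis of webcam, either way round below 0.45 rad and angle between cover's own z axis and vertical below 0.3 rad and x of lens in the frame of cover above 0.08 m and linear speed of cover below 0.05 m/s), for 0.5 s.
2. then the held plate's plain end is shown to the lens (contact force between the fingers and cover above 1 N and x of plain_end in the frame of lens between -0.15 and -0.03 m and y of plain_end in the frame of lens between -0.05 and 0.05 m and z of plain_end in the frame of lens between -0.05 and 0.05 m and angle between the x axis of cover and the x axis of webcam, either way round below 0.45 rad and angle between cover's own z axis and vertical below 0.3 rad and x of lens in the frame of cover below -0.08 m and linear speed of cover below 0.05 m/s), for 0.5 s.
At the end, for the whole second after the job is handed in: plate gripped, still, level within 7 degrees, underside 7 to 23 mm above the hub top, not touching it; its holes within 4 mm sideways of the threaded holes, either way round; platter not turned (hole moved under 4 mm), bystanders within 20 mm of their start (contact force between the fingers and cover above 1 N and contact force between cover and turntable below 0.1 N and z of cover_a in the frame of hub_mid between 0.007 and 0.023 m and z of cover_c in the frame of hub_mid between 0.007 and 0.023 m and angle between cover's own z axis and vertical below 0.12 rad and linear speed of cover below 0.02 m/s and angular speed of cover below 0.2 rad/s and ((horizontal distance between cover_a and hub_a below 0.004 m and horizontal distance between cover_c and hub_c below 0.004 m) or (horizontal distance between cover_a and hub_c below 0.004 m and horizontal distance between cover_c and hub_a below 0.004 m)) and distance of each of rolling_pin, saucer0, saucer1, saucer2, spoon_rest, spice_jar, screw_dish, screwdriver from where it was at the start of the episode below 0.02 m and distance of hub_a from where it was at the start of the episode below 0.004 m); the arm keeps its last pose, push and grip.
It fails at once if the plate touches the turntable (contact force between cover and turntable above 0.5 N).
It fails at once if the turntable is turned (distance of hub_a from where it was at the start of the episode above 0.004 m).
It fails at once if a bystander is disturbed (distance of any of rolling_pin, saucer0, saucer1, saucer2, spoon_rest, spice_jar, screw_dish, screwdriver from where it was at the start of the episode above 0.02 m).
It also fails if it takes over 51 s, if anything falls off the work surface, if the arm or the gripper's body presses on something with over 40 N, if the wrist force passes 120 N, or if a joint passes its speed limit or range.

### The arm

A 6-joint arm with a two-finger parallel gripper is mounted at the origin on the work surface. World frame = base frame: x ahead of the robot, y to its left, z up, the work surface at z = 0. Lengths are in m, angles in rad, forces in N, time in s.
With the tool pointing down it reaches from about 0.4 to 0.925 m from the base axis. Payload 3.4 kg.
Tool frame: the origin (TCP) lies midway between the tips of the shut fingers; the grasp point (between the pads) lies 19 mm behind it; z points along the fingers, y is the direction in which the jaws open and shut (so a half turn about z gives the same grasp; the last joint's range is limited). The gripper opens to 85 mm and grips with 20 to 120 N. Pads are 22 mm wide; open, the fingers measure 114 mm over their backs; the gripper's body (76 mm by 85 mm) begins 54 mm behind the grasp point. The pads swing forward as they close: fully open they stand 13 mm farther back than shut.
Start: joints at [-1.24, 0.307, 1.506, -0, 1.328, -0.073], TCP at [0.226, -0.529, 0.207] pointing down, gripper open.
Joint ranges: [-3.12, 3.12], [-1.05, 2.28], [0.14, 2.33], [-1.42, 4.57], [0.1, 2.73], [-2.68, 2.68]. Speed limits (rad/s): [2.57, 2.57, 3.14, 3.14, 3.14, 3.14].

### API

Orientations are given as a 3x3 rotation matrix whose columns are the frame's x, y, z axes.
In Python, from plant import * gives the robot as it stands.
- The arm moves only by the tool apply_moves, never from a script. Its argument "steps" is one flat list of numbers, 7 for each row, row after row: the shift along the tool's x, y, z in mm, then the turn, a rotation vector about the tool's x, y, z in rad, then the opening, from 0 (shut) to 1 (fully open). In form: [x, y, z, ax, ay, az, fingers, x, y, z, ax, ay, az, fingers, ...]. A call has 1 to 10 rows; each row is the pose to reach, as a shift and turn from the pose commanded when the call began, along the tool's axes at that moment; what a row does not reach only later rows make up. A row lasts 1/8 s, in which the tool goes at most 62.5 mm and 10.7 degrees, less where a joint would pass 70% of its speed; a pose out of reach is approached as far as the arm can. A call with a gripper value outside its range is refused whole. The fingers move at their own pace and stop on an object; "newtons" is the grip in N (left out, the last holds). Time passes only in rows, so rows that repeat a pose let the fingers close. It gives the time, the measured TCP pose, the force and the opening at its end, in the units of the state.
- get_state(): the state, without advancing time (a new reading comes with each control period).
- get_image(name): name is "side" or "top"; returns (picture, depth): 400x640x3 uint8, red, green, blue; 400x640 float32, m along the optical axis (not along the pixel's ray), 0 where there is no reading.
- camera_info(name): a dict with "fov_y" (degrees; the focal length in pixels is half the picture's height over the tangent of half this angle, whatever the lens; pixels are square), "cx", "cy" (the principal point, pixels), "origin" and "attitude" of the camera in the world. Camera axes: x right, y down, z forward; pixel columns grow to the right and rows downward; lengths in m; the calibration is good to about 2 mm. A picture is of the moment at which its call begins. camera_info takes no time and is no camera call.
- hand_in(): hands the job in, once; it reports no verdict.
The state is a dict: "clock": time; "qpos": joint angles; "qvel": joint speeds; "tau": joint torques, N m; "tcp_pos": TCP position; "eef_rot": TCP orientation; "ft_force": force on the tool from outside, world axes, zero at the start; "wrist_torque": the same for the moment, N m; "finger_gap": finger opening in m.
Only numpy, scipy, OpenCV 4.12 (cv2) and the standard library are available. Lean on these libraries where they do the work, as an engineer would, in place of code of your own. Each camera call takes 0.05 s, during which the arm holds its last target.

## Working session

There is one attempt and no reset: what is moved stays moved. The work goes in short steps, Python scripts to look and compute and a tool call to move; the robot and the scene stay as the last step left them, time stands still between calls to the robot, and variables do not carry over. Pictures are saved under pics/ and viewed, and the job is handed in when it is done.

Besides the shell and the picture viewer there is one more tool, called as name(argument=value, ...), one argument or row to a line, values as JSON. apply_moves: Moves the arm, as the interface text tells. Its arguments: {"type":"object","properties":{"steps":{"type":"array"},"newtons":{"type":"number"}},"required":["steps"]}

```bash
ls; mkdir -p pics
cat > h.py <<'E'
from plant import *
import numpy as np, cv2
def K(name):
    i=camera_info(name); f=200/np.tan(np.radians(i["fov_y"])/2)
    return f,i["cx"],i["cy"],np.array(i["origin"]),np.array(i["attitude"])
def ray(name,u,v):
    f,cx,cy,o,R=K(name); return o,R@np.array([(u-cx)/f,(v-cy)/f,1.])
def onz(name,u,v,z):
    o,d=ray(name,u,v); return o+d*(z-o[2])/d[2]
def bydepth(name,u,v,dep):
    o,d=ray(name,u,v); return o+d*dep
def proj(name,p):
    f,cx,cy,o,R=K(name); c=R.T@(np.array(p)-o); return cx+f*c[0]/c[2],cy+f*c[1]/c[2]
def cloud(name,dep):
    f,cx,cy,o,R=K(name); v,u=np.mgrid[0:400,0:640]
    c=np.stack([(u-cx)/f,(v-cy)/f,np.ones_like(u,float)],-1)*dep[...,None]
    return c@R.T+o
E
python3 - <<'E'
from h import *
for n in("side","top"):
    im,d=get_image(n); cv2.imwrite(f"pics/{n}0.png",im[...,::-1]); np.savez(f"{n}0.npz",im=im,d=d)
    print(n,camera_info(n))
print(get_state())
E
```

```text
pics
side {'fov_y': 56.06313416804136, 'cx': 318.2549070307564, 'cy': 202.73913823223845, 'origin': array([0.2127077 , 0.55869373, 0.86892967]), 'attitude': array([[-0.81233757, -0.4411263 ,  0.38146463],
       [-0.58306971,  0.60118593, -0.5464478 ],
       [ 0.01172133, -0.66632055, -0.7455733 ]])}
top {'fov_y': 54.14748950523596, 'cx': 321.98620262547036, 'cy': 200.89906221945478, 'origin': array([ 0.41470042, -0.01389304,  1.12614414]), 'attitude': array([[-0.0147394 , -0.98668225,  0.1619904 ],
       [-0.99979647,  0.01677535,  0.01120765],
       [-0.01377583, -0.16179224, -0.98672869]])}
{'clock': 0.1, 'qpos': array([-1.24052083e+00,  3.07513708e-01,  1.50755437e+00, -1.78074948e-05,
        1.32840719e+00, -7.34858573e-02]), 'qvel': array([-0.00098702, -0.00116462, -0.00258091, -0.00276222,  0.000602  ,
        0.00286241]), 'tau': array([ 1.14221843e-03, -4.58526707e+01, -2.52607423e+01, -2.29901334e-04,
        5.56314902e-03, -1.63357447e-05]), 'tcp_pos': array([ 0.22566292, -0.52812654,  0.20565993]), 'eef_rot': array([[ 9.19588094e-01,  3.92883373e-01, -6.26890747e-04],
       [ 3.92883854e-01, -9.19586388e-01,  1.77525685e-03],
       [ 1.20988699e-04, -1.87880031e-03, -9.99998228e-01]]), 'ft_force': array([-0.24313659,  0.30336964,  0.46419444]), 'wrist_torque': array([ 0.00860714,  0.00870361, -0.00393567]), 'finger_gap': 0.08536276293334571}
```

View pics/top0.png

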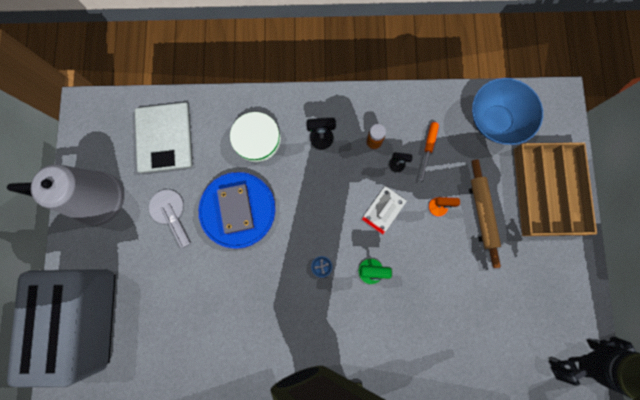

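View pics/side0.png

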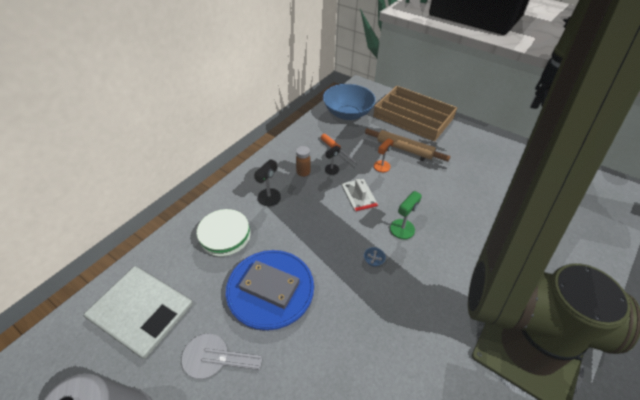

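Webcam candidates in the top view: large black (321,130), small black (400,160), orange (442,205), green (374,271). The larger black one at (321,130) fits; I'll check it in a crop along with the measurements.

```bash
python3 - <<'E'
from h import *
t=np.load("top0.npz");s=np.load("side0.npz")
c=t["im"][100:290,300:460]; c=cv2.resize(c,None,fx=3,fy=3,interpolation=cv2.INTER_CUBIC)
e=s["im"][130:220,240:350]; e=cv2.resize(e,None,fx=2.8,fy=2.8,interpolation=cv2.INTER_CUBIC)
o=np.zeros((570,800,3),np.uint8); o[:c.shape[0],:c.shape[1]]=c; o[:e.shape[0],485:485+e.shape[1]]=e[:,:315]
h=t["im"][175:245,190:280]; h=cv2.resize(h,None,fx=3.5,fy=3.5,interpolation=cv2.INTER_CUBIC); o[300:300+h.shape[0],485:800]=h
cv2.imwrite("pics/crop0.png",o[...,::-1])
P=cloud("top",t["d"]); S=cloud("side",s["d"])
# webcam clouds
for nm,Q in(("top",P),("side",S)):
    im=t["im"] if nm=="top" else s["im"]
    dark=im.max(-1)<60
    for cen,lab in(((0.77,0),"")):pass if False else None
E
python3 - <<'E'
from h import *
t=np.load("top0.npz");s=np.load("side0.npz")
for n,D in(("top",t),("side",s)):
    im=D["im"];Q=cloud(n,D["d"])
    m=((im.max(-1)<65)&(Q[...,2]>0.004)&(Q[...,0]>0.3)&(Q[...,0]<0.95)&(abs(Q[...,1])<0.5)).astype(np.uint8)
    k,l,st,ce=cv2.connectedComponentsWithStats(m)
    for i in range(1,k):
        if st[i,4]>25:
            q=Q[l==i]; print(n,st[i],ce[i].round(),q.min(0).round(3),q.max(0).round(3))
E
```

```text
top [307 117  29  33 688] [321. 131.] [ 0.415 -0.041  0.005] [0.812 0.035 1.126]
top [366 134   7  14  48] [368. 141.] [ 0.755 -0.147  0.007] [ 0.779 -0.132  0.074]
top [152 151  22  17 328] [162. 159.] [ 0.415 -0.014  0.018] [0.752 0.497 1.126]
top [389 152  23  20 297] [399. 160.] [ 0.684 -0.248  0.004] [ 0.724 -0.195  0.094]
top [471 160   7  18  72] [474. 168.] [ 0.657 -0.443  0.02 ] [ 0.705 -0.432  0.04 ]
top [468 180   7  22  44] [471. 190.] [ 0.589 -0.436  0.004] [ 0.65  -0.426  0.032]
top [478 235   6   7  26] [480. 238.] [ 0.415 -0.451  0.005] [ 0.491 -0.014  1.126]
top [489 249   6  17  57] [492. 256.] [ 0.408 -0.471  0.024] [ 0.452 -0.461  0.041]
side [326 146  14  13 103] [332. 152.] [ 0.692 -0.245  0.059] [ 0.72  -0.198  0.095]
side [254 160  23  23 266] [265. 171.] [ 0.774 -0.036  0.103] [0.803 0.037 0.138]
side [325 164  14  11 109] [332. 169.] [ 0.684 -0.247  0.004] [ 0.729 -0.2    0.015]
side [258 189  23  17 296] [269. 197.] [ 0.757 -0.038  0.004] [0.827 0.032 0.031]
side [142 306  33  31 490] [158. 321.] [0.706 0.428 0.021] [0.755 0.495 0.028]  File "<stdin>", line 13
    for cen,lab in(((0.77,0),"")):pass if False else None
                                       ^^
SyntaxError: invalid syntax
```

Run:
```python
from h import *
t=np.load("top0.npz");s=np.load("side0.npz")
c=t["im"][100:290,300:460]; c=cv2.resize(c,None,fx=3,fy=3,interpolation=cv2.INTER_CUBIC)
e=s["im"][130:220,240:350]; e=cv2.resize(e,None,fx=2.8,fy=2.8,interpolation=cv2.INTER_CUBIC)
o=np.zeros((570,800,3),np.uint8); o[:c.shape[0],:c.shape[1]]=c; o[:e.shape[0],485:485+308]=e
h=t["im"][175:245,190:280]; h=cv2.resize(h,None,fx=3.5,fy=3.5,interpolation=cv2.INTER_CUBIC); o[300:300+h.shape[0],485:800]=h
cv2.imwrite("pics/crop0.png",o[...,::-1])
# cover
for n,D in(("top",t),("side",s)):
    im=D["im"].astype(int);Q=cloud(n,D["d"])
    roi=(Q[...,0]>.5)&(Q[...,0]<.68)&(Q[...,1]>-.27)&(Q[...,1]<-.06)
    w=roi&(im.min(-1)>130)&(Q[...,2]<.03); 
    r=roi&(im[...,0]>110)&(im[...,1]<80)&(im[...,2]<80)&(Q[...,1]>-.24)
    print(n,"white",w.sum(),"red",r.sum(),Q[r].mean(0).round(4),Q[r].min(0).round(3),Q[r].max(0).round(3))
    m=((w|r)*255).astype(np.uint8)
    cs,_=cv2.findContours(m,cv2.RETR_EXTERNAL,cv2.CHAIN_APPROX_NONE); cc=max(cs,key=cv2.contourArea)
    pts=np.array([onz(n,u,v,0.005)[:2] for u,v in cc[:,0]],np.float32)
    (cx,cy),sz,a=cv2.minAreaRect(pts*1000); print(" rect",cx,cy,sz,a)
    g=roi&(Q[...,2]>.035)&(Q[...,2]<0.06)
    if g.sum()>10:
        gp=(Q[g][:,:2]*1000).astype(np.float32); print(" grip",cv2.minAreaRect(gp),Q[g][:,2].max(),np.median(Q[g][:,2]))
    # platter & hub
    hs=cv2.cvtColor(D["im"],cv2.COLOR_RGB2HSV)
    bl=(hs[...,0]>105)&(hs[...,0]<130)&(hs[...,1]>170)&(Q[...,1]>.05)&(Q[...,1]<.45)
    cs,_=cv2.findContours((bl*255).astype(np.uint8),cv2.RETR_EXTERNAL,cv2.CHAIN_APPROX_NONE); cc=max(cs,key=cv2.contourArea)
    pts=np.array([onz(n,u,v,0.032)[:2] for u,v in cc[:,0]],np.float32)
    print(" platter",cv2.minEnclosingCircle(pts*1000), cv2.fitEllipse(pts*1000))
    cen=cv2.minEnclosingCircle(pts)[0]
    hb=(np.hypot(Q[...,0]-cen[0],Q[...,1]-cen[1])<.095)&(Q[...,2]>.044)&(Q[...,2]<.06)
    print(" hub",cv2.minAreaRect((Q[hb][:,:2]*1000).astype(np.float32)),np.median(Q[hb][:,2]))
    br=hb&(hs[...,1]>70)&(hs[...,0]<30)
    k,l,st,ce=cv2.connectedComponentsWithStats(br.astype(np.uint8))
    for i in range(1,k):
        if st[i,4]>=3: print("  brass",st[i,4],ce[i].round(1),(onz(n,*ce[i],.051)*1000).round(1))
```

```text
top white 2518 red 93 [ 0.526  -0.1457  0.0058] [ 0.503 -0.174 -0.004] [ 0.55  -0.115  0.013]
 rect 580.5122680664062 -165.43382263183594 (208.58297729492188, 160.85585021972656) 89.09359741210938
 grip ((571.06640625, -177.63365173339844), (13.751490592956543, 59.48312759399414), 53.529727935791016) 0.04974044175345793 0.04468766325233031
 platter ((574.7803344726562, 241.4075927734375), 109.19464874267578) ((574.6253051757812, 241.26686096191406), (214.3095703125, 214.999755859375), 123.45591735839844)
 hub ((576.3350219726562, 243.95916748046875), (125.01202392578125, 81.10067749023438), 10.752044677734375) 0.050166733868397095
  brass 23 [240.  190.4] [625.  227.7  51. ]
  brass 20 [223.1 194. ] [615.7 275.2  51. ]
  brass 22 [246.  222.4] [534.5 209.3  51. ]
  brass 20 [228.7 225.9] [525.5 257.3  51. ]
side white 1574 red 57 [ 0.5271 -0.145   0.0066] [ 0.506 -0.171 -0.001] [ 0.548 -0.119  0.012]
 rect 579.7677001953125 -163.22067260742188 (211.6239471435547, 162.7604522705078) 89.38935852050781
 grip ((570.507080078125, -179.1049041748047), (14.919031143188477, 60.55317687988281), 53.51593780517578) 0.05038245623071702 0.04563521599859954
 platter ((574.4342041015625, 244.73358154296875), 106.69974517822266) ((574.1382446289062, 244.26235961914062), (209.18849182128906, 210.00595092773438), 69.53671264648438)
 hub ((577.455078125, 240.79833984375), (125.48597717285156, 82.17047119140625), 11.1732816696167) 0.05155299922888218
  brass 12 [257.8 266.3] [628.6 225.1  51. ]
  brass 16 [247.8 281.9] [618.6 272.9  51. ]
  brass 8 [289.9 281.1] [536.7 210.5  51. ]
  brass 4 [279.2 297.2] [530.1 259.4  51. ]
```

View pics/crop0.png

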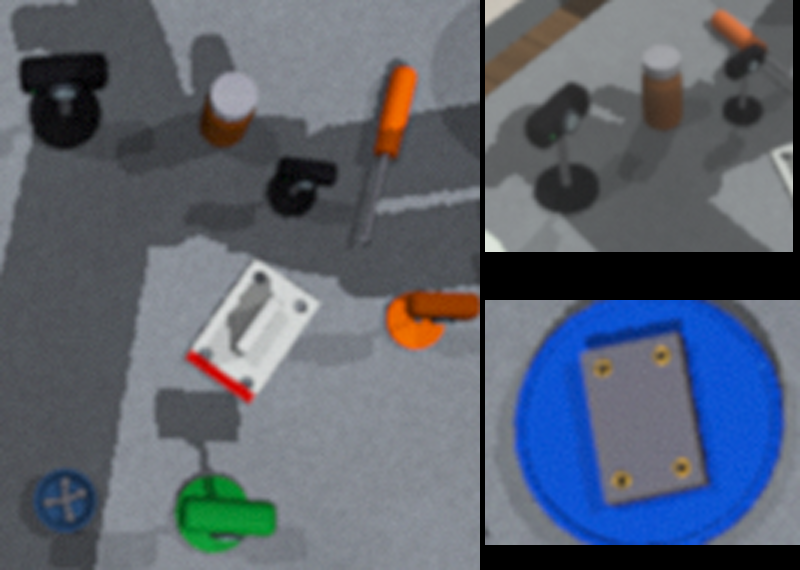

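The crop confirms that the webcam is the large black one at (321,130): its top measures about 0.135 m high and its head about 75–80 mm wide. The small black one is about 95 mm high. Next I'll get the lens position and compute the first move.

```bash
cat >> h.py <<'E'
from scipy.spatial.transform import Rotation as Ro
def go(p,yaw,s=None):
    s=s or get_state(); R=s["eef_rot"]; a=np.radians(yaw)
    x=np.array([np.cos(a),np.sin(a),0]); z=np.array([0,0,-1.]); T=np.stack([x,np.cross(z,x),z],1)
    d=R.T@(np.array(p)-s["tcp_pos"])*1000; r=Ro.from_matrix(R.T@T).as_rotvec()
    print("clock",s["clock"],"tcp",s["tcp_pos"].round(4),"yaw",np.degrees(np.arctan2(R[1,0],R[0,0])).round(2),"gap",round(s["finger_gap"],4),"F",s["ft_force"].round(1))
    print("shift",d.round(1),"turn",r.round(4))
E
python3 - <<'E'
from h import *
t=np.load("top0.npz");s=np.load("side0.npz")
for n,D in(("top",t),("side",s)):
    im=D["im"];Q=cloud(n,D["d"]);near=(abs(Q[...,0]-.79)<.06)&(abs(Q[...,1])<.06)
    hd=near&(Q[...,2]>.09)&(Q[...,2]<.15); ft=near&(Q[...,2]>.004)&(Q[...,2]<.016)&(im.max(-1)<65)
    print(n,"head",hd.sum(),cv2.minAreaRect((Q[hd][:,:2]*1000).astype(np.float32)),"foot",cv2.minEnclosingCircle((Q[ft][:,:2]*1000).astype(np.float32)))
    q=Q[hd]; v=np.linalg.eigh(np.cov(q[:,:2].T))[1][:,1]; print(" long axis",np.degrees(np.arctan2(v[1],v[0])),q.mean(0).round(3))
    hs=cv2.cvtColor(im,cv2.COLOR_RGB2HSV)
    for c,lo,hi in(("orange",4,16),("green",50,75)):
        m=(hs[...,0]>=lo)&(hs[...,0]<=hi)&(hs[...,1]>170)&(hs[...,2]>80)&(Q[...,0]<.68)&(Q[...,0]>.3)&(abs(Q[...,1])<.4)&(Q[...,2]>.003)&(Q[...,2]<.2)
        q=Q[m]; 
        if len(q): print(" ",c,len(q),np.percentile(q,2,0).round(3),np.percentile(q,98,0).round(3))
go([.571,-.178,.14],-36.5)
E
```

```text
top head 393 ((788.9681396484375, -1.1493072509765625), (36.016387939453125, 79.3491439819336), 6.651595115661621) foot ((788.8706665039062, -1.2217941284179688), 35.95841979980469)
 long axis 92.74681065990374 [ 0.787 -0.001  0.128]
  orange 369 [ 0.555 -0.361  0.004] [ 0.595 -0.304  0.105]
  green 511 [ 0.366 -0.168  0.006] [ 0.427 -0.097  0.135]
side head 342 ((788.5936279296875, -3.1728248596191406), (35.50656509399414, 79.50022888183594), 4.568300247192383) foot ((791.5746459960938, -2.5784122943878174), 36.04340362548828)
 long axis 89.82221651871268 [0.786 0.003 0.126]
  orange 124 [ 0.557 -0.356  0.007] [ 0.597 -0.31   0.107]
clock 0.1 tcp [ 0.2257 -0.5281  0.2057] yaw 23.13 gap 0.0854 F [-0.2  0.3  0.5]
shift [ 455.1 -186.2   66.1] turn [-1.8000e-03  9.0000e-04  1.0408e+00]
```

apply_moves(
  steps=[230,-95,0,0,0,0.5,1,455,-186,20,0,0,1.04,1,455,-186,20,0,0,1.04,1,455,-186,20,0,0,1.04,1,455,-186,20,0,0,1.04,1,455,-186,20,0,0,1.04,1,455,-186,20,0,0,1.04,1,455,-186,66,0,0,1.04,1,455,-186,66,0,0,1.04,1,455,-186,66,0,0,1.04,1],
  newtons=60,
)

```text
clock: 1.35
tcp_pos: [0.571, -0.1765, 0.1382]
eef_rot: [[0.806, -0.591, -0.004], [-0.591, -0.806, 0.002], [-0.004, 0.001, -1.0]]
ft_force: [0.1, -0.4, -0.3]
finger_gap: 0.0852
```

Run:
```python
from h import *
go([.571,-.178,.012],-36.5)
im,d=get_image("top"); cv2.imwrite("pics/t1.png",cv2.resize(im[100:290,300:500],None,fx=3,fy=3,interpolation=cv2.INTER_CUBIC)[...,::-1])
```

```text
clock 1.35 tcp [ 0.571  -0.1765  0.1382] yaw -36.25 gap 0.0852 F [ 0.1 -0.4 -0.3]
shift [  1.4   1.1 126.2] turn [0.0009 0.0043 0.0043]
```

View pics/t1.png

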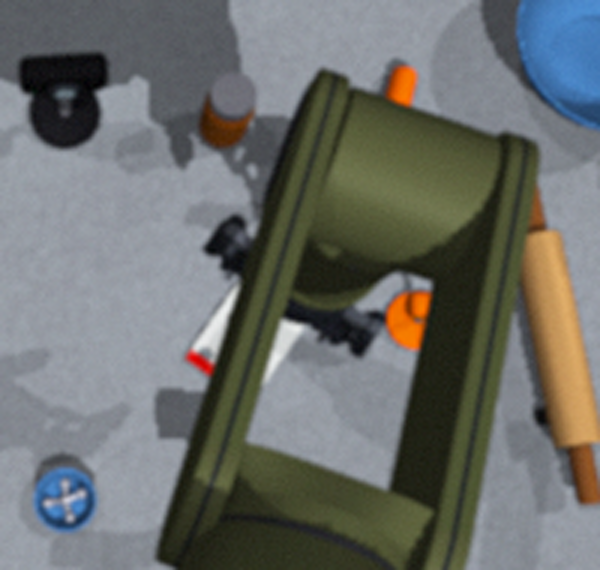

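Run:
```python
from h import *
s,ds=get_image("side"); im,d=get_image("top"); Q=cloud("top",d)
for u,v in((315,150),(390,110),(395,150),(440,160),(465,150),(400,190),(350,280),(420,270),(380,285)): print(u,v,Q[v,u].round(3))
cv2.imwrite("pics/s1.png",s[...,::-1])
```

```text
315 150 [ 0.755  0.018 -0.003]
390 110 [ 0.875 -0.211 -0.001]
395 150 [ 0.589 -0.121  0.541]
440 160 [ 0.563 -0.18   0.574]
465 150 [ 0.578 -0.218  0.57 ]
400 190 [ 0.549 -0.15   0.417]
350 280 [ 0.372 -0.077  0.   ]
420 270 [ 0.407 -0.124  0.65 ]
380 285 [ 0.392 -0.073  0.674]
```

View pics/s1.png

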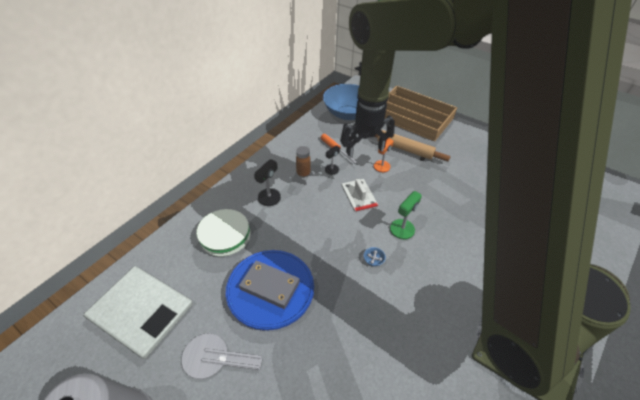

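The arm stands high above everything (forearm at z ≥ 0.4) and the jaws are open above the plate. I'll descend and grip.

apply_moves(
  steps=[1,1,60,0,0.004,0.004,1,1,1,100,0,0.004,0.004,1,1,1,126,0,0.004,0.004,1,1,1,126,0,0.004,0.004,1],
)

```text
clock: 2.0
tcp_pos: [0.5693, -0.1812, 0.0134]
eef_rot: [[0.801, -0.599, -0.0], [-0.599, -0.801, -0.001], [0.001, 0.001, -1.0]]
ft_force: [0.2, 0.2, 0.2]
finger_gap: 0.0857
```

Run:
```python
from h import *
go([.571,-.178,.012],-36.5)
s,ds=get_image("side"); cv2.imwrite("pics/s2.png",cv2.resize(s[100:260,280:440],None,fx=3.5,fy=3.5,interpolation=cv2.INTER_CUBIC)[...,::-1])
```

```text
clock 2.0 tcp [ 0.5693 -0.1812  0.0134] yaw -36.8 gap 0.0857 F [0.2 0.2 0.2]
shift [-0.5 -3.6  1.4] turn [ 0.0012 -0.0005 -0.0052]
```

View pics/s2.png

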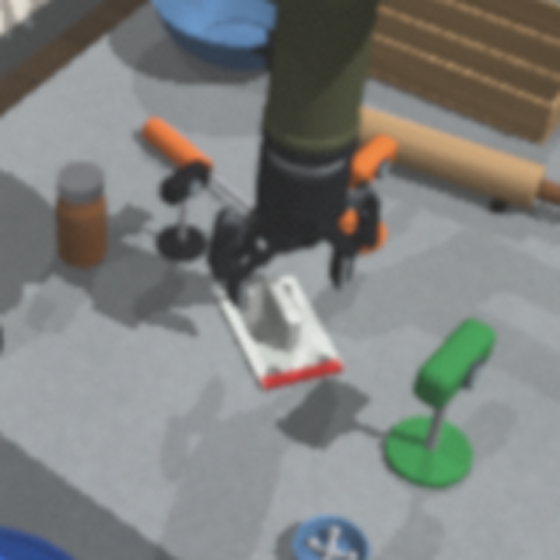

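apply_moves(
  steps=[0,-3,1,0,0,-0.005,1,0,-3,1,0,0,-0.005,0.6,0,-3,1,0,0,-0.005,0,0,-3,1,0,0,-0.005,0,0,-3,1,0,0,-0.005,0,0,-3,1,0,0,-0.005,0,0,-3,1,0,0,-0.005,0,0,-3,1,0,0,-0.005,0],
  newtons=80,
)

```text
clock: 3.05
tcp_pos: [0.5733, -0.1779, 0.014]
eef_rot: [[0.805, -0.593, 0.004], [-0.593, -0.805, -0.002], [0.004, -0.0, -1.0]]
ft_force: [-1.6, 0.2, 5.6]
finger_gap: 0.0107
```

Run:
```python
from h import *
go([.571,-.178,.14],-36.5)
```

```text
clock 3.05 tcp [ 0.5733 -0.1779  0.014 ] yaw -36.39 gap 0.0107 F [-1.6  0.2  5.6]
shift [  -1.3    1.4 -126. ] turn [-0.0001 -0.0043  0.0019]
```

apply_moves(
  steps=[0,0,-15,0,0,0,0,0,0,-60,0,0,0,0,0,0,-120,0,0,0,0,0,0,-120,0,0,0,0,0,0,-120,0,0,0,0],
)

```text
clock: 3.68
tcp_pos: [0.5724, -0.1775, 0.1337]
eef_rot: [[0.805, -0.593, 0.003], [-0.593, -0.805, -0.002], [0.004, -0.0, -1.0]]
ft_force: [-0.7, 1.0, -1.9]
finger_gap: 0.011
```

Run:
```python
from h import *
go([.63,-.012,.14],-180)
s,ds=get_image("side"); cv2.imwrite("pics/s3.png",cv2.resize(s[80:260,250:450],None,fx=3.5,fy=3.3,interpolation=cv2.INTER_CUBIC)[...,::-1])
Q=cloud("side",ds); im=s.astype(int)
roi=(abs(Q[...,0]-.57)<.09)&(abs(Q[...,1]+.178)<.09)&(Q[...,2]>.08)
r=roi&(im[...,0]>110)&(im[...,1]<80)&(im[...,2]<80); print("red",r.sum(),Q[r].mean(0))
w=roi&(im.min(-1)>130)&(Q[...,2]<.17); print(w.sum(),np.percentile(Q[w],[5,50,95],axis=0).round(3))
```

```text
clock 3.675 tcp [ 0.5724 -0.1775  0.1337] yaw -36.39 gap 0.011 F [-0.7  1.  -1.9]
shift [ -51.8 -167.4   -6.5] turn [-5.0000e-03 -1.7000e-03  2.5064e+00]
red 60 [ 0.52686001 -0.14411358  0.12646258]
456 [[ 0.527 -0.21   0.124]
 [ 0.56  -0.168  0.127]
 [ 0.623 -0.136  0.165]]
```

View pics/s3.png

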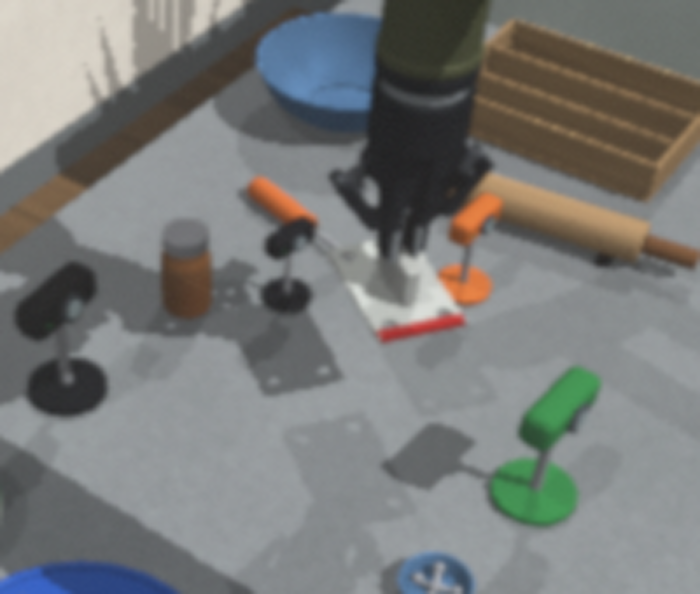

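apply_moves(
  steps=[-5,-20,-1,0,0,-0.18,0,-10,-40,-1,0,0,-0.36,0,-16,-60,-1,0,0,-0.54,0,-22,-80,-1,0,0,-0.72,0,-28,-100,-1,0,0,-0.9,0,-34,-120,-1,0,0,-1.08,0,-40,-140,-1,0,0,-1.26,0,-46,-155,-1,0,0,-1.44,0,-52,-167,-1,0,0,-1.62,0,-52,-167,-1,0,0,-1.8,0],
)

```text
clock: 4.97
tcp_pos: [0.6284, -0.011, 0.1316]
eef_rot: [[0.388, 0.922, -0.002], [0.922, -0.388, -0.002], [-0.002, -0.001, -1.0]]
ft_force: [-0.0, 0.1, -2.3]
finger_gap: 0.0107
```

Run:
```python
from h import *
print(get_state()["qpos"].round(2))
go([.63,-.012,.127],-176)
```

```text
[-0.08  0.44  1.49 -0.    1.21  0.32]
clock 4.975 tcp [ 0.6284 -0.011   0.1316] yaw 67.15 gap 0.0107 F [-0.   0.1 -2.3]
shift [-0.3  1.8  4.6] turn [-2.9000e-03  2.0000e-04 -2.0393e+00]
```

apply_moves(
  steps=[0,1,4,0,0,-0.18,0,0,1,4,0,0,-0.36,0,0,1,4,0,0,-0.54,0,0,1,4,0,0,-0.72,0,0,1,4,0,0,-0.9,0,0,1,4,0,0,-1.08,0,0,1,4,0,0,-1.26,0,0,1,4,0,0,-1.44,0,0,1,4,0,0,-1.62,0,0,1,4,0,0,-1.8,0],
)

```text
clock: 6.22
tcp_pos: [0.6291, -0.0126, 0.1276]
eef_rot: [[-0.985, 0.17, -0.002], [0.17, 0.985, -0.002], [0.002, -0.002, -1.0]]
ft_force: [-1.3, 0.1, -1.8]
finger_gap: 0.0108
```

apply_moves(
  steps=[0,0,0,0,0,-0.12,0,0,0,0,0,0,-0.24,0,0,0,0,0,0,-0.24,0,0,0,0,0,0,-0.24,0],
)

```text
clock: 6.72
tcp_pos: [0.6301, -0.0127, 0.1289]
eef_rot: [[-0.998, -0.061, 0.001], [-0.061, 0.998, -0.002], [-0.0, -0.002, -1.0]]
ft_force: [0.1, -0.4, -2.4]
finger_gap: 0.0108
```

```bash
cat > chk.py <<'E'
from h import *
import sys
go([.63,-.012,.127],-176)
s,ds=get_image("side"); t,dt=get_image("top")
o=np.zeros((560,800,3),np.uint8)
a=cv2.resize(s[100:260,190:390],None,fx=2,fy=2); b=cv2.resize(t[90:250,240:440],None,fx=2,fy=2)
o[:320,:400]=a;o[:320,400:]=b
cv2.imwrite(sys.argv[1],o[:320,:,::-1])
for n,im,d in(("side",s,ds),("top",t,dt)):
    Q=cloud(n,d); im=im.astype(int)
    roi=(abs(Q[...,0]-.63)<.1)&(abs(Q[...,1]+.01)<.1)&(Q[...,2]>.08)
    r=roi&(im[...,0]>110)&(im[...,1]<80)&(im[...,2]<80); print(n,"red",r.sum(),Q[r].mean(0) if r.any() else "")
    w=roi&(im.min(-1)>110)&(Q[...,2]<.135); print("white",w.sum(),np.percentile(Q[w],[1,50,99],axis=0).round(3) if w.any() else "")
E
python3 chk.py pics/c1.png
```

```text
clock 6.725 tcp [ 0.6301 -0.0127  0.1289] yaw -176.49 gap 0.0108 F [ 0.1 -0.4 -2.4]
shift [0.1 0.7 1.9] turn [-0.0021  0.0005 -0.0086]
side red 44 [ 0.68507946 -0.00581031  0.12263782]
white 590 [[ 0.57  -0.054  0.117]
 [ 0.607 -0.001  0.122]
 [ 0.679  0.026  0.132]]
top red 0 
white 578 [[ 0.569 -0.051  0.116]
 [ 0.6   -0.013  0.12 ]
 [ 0.633  0.024  0.125]]
```

View pics/c1.png

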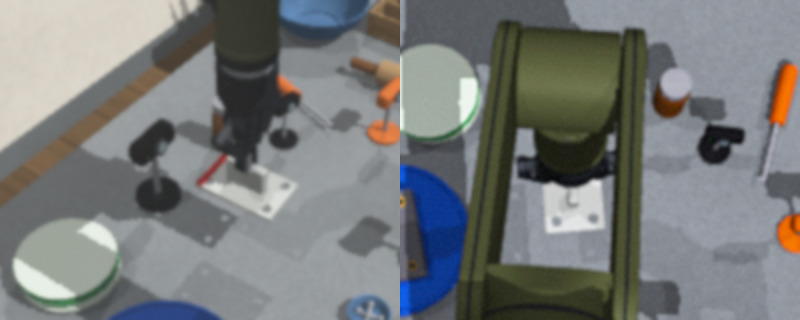

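The red end faces the webcam about 8 cm from the lens and level: red edge at (212,170) in the left half, webcam at (155,160). I'll hold still for over a second, then turn it round.

apply_moves(
  steps=[0,0,1,0,0,0,0,0,0,1,0,0,0,0,0,0,1,0,0,0,0,0,0,1,0,0,0,0,0,0,1,0,0,0,0,0,0,1,0,0,0,0,0,0,1,0,0,0,0,0,0,1,0,0,0,0,0,0,1,0,0,0,0,0,0,1,0,0,0,0],
)

```text
clock: 8.07
tcp_pos: [0.631, -0.0128, 0.1293]
eef_rot: [[-0.998, -0.063, 0.003], [-0.063, 0.998, -0.002], [-0.003, -0.003, -1.0]]
ft_force: [-0.1, -1.0, -0.9]
finger_gap: 0.0109
```

apply_moves(
  steps=[0,0,0,0,0,0.18,0,0,0,0,0,0,0.36,0,0,0,0,0,0,0.54,0,0,0,0,0,0,0.72,0,0,0,0,0,0,0.9,0,0,0,0,0,0,1.08,0,0,0,0,0,0,1.26,0,0,0,0,0,0,1.44,0,0,0,0,0,0,1.62,0,0,0,0,0,0,1.8,0],
)

```text
clock: 9.32
tcp_pos: [0.631, -0.0128, 0.1293]
eef_rot: [[0.171, 0.985, 0.003], [0.985, -0.171, -0.002], [-0.002, 0.004, -1.0]]
ft_force: [0.1, -1.0, -0.9]
finger_gap: 0.011
```

apply_moves(
  steps=[0,0,0,0,0,0.18,0,0,0,0,0,0,0.36,0,0,0,0,0,0,0.54,0,0,0,0,0,0,0.72,0,0,0,0,0,0,0.9,0,0,0,0,0,0,1.08,0,0,0,0,0,0,1.2,0,0,0,0,0,0,1.32,0,0,0,0,0,0,1.32,0,0,0,0,0,0,1.32,0],
)

```text
clock: 10.58
tcp_pos: [0.631, -0.0128, 0.1293]
eef_rot: [[0.996, 0.087, 0.003], [0.087, -0.996, -0.002], [0.003, 0.003, -1.0]]
ft_force: [0.3, 0.5, -1.3]
finger_gap: 0.011
```

```bash
python3 chk.py pics/c2.png
```

```text
clock 10.575 tcp [ 0.631  -0.0128  0.1293] yaw 4.97 gap 0.011 F [ 0.3  0.5 -1.3]
shift [-0.9 -0.9  2.3] turn [ 0.0047  0.0041 -3.1247]
side red 54 [ 0.57509208 -0.01659837  0.12264457]
white 574 [[ 0.578 -0.055  0.116]
 [ 0.623 -0.     0.122]
 [ 0.69   0.026  0.131]]
top red 95 [ 0.57437841 -0.01825949  0.12083609]
white 488 [[ 0.577 -0.05   0.116]
 [ 0.604 -0.013  0.12 ]
 [ 0.635  0.024  0.127]]
```

View pics/c2.png

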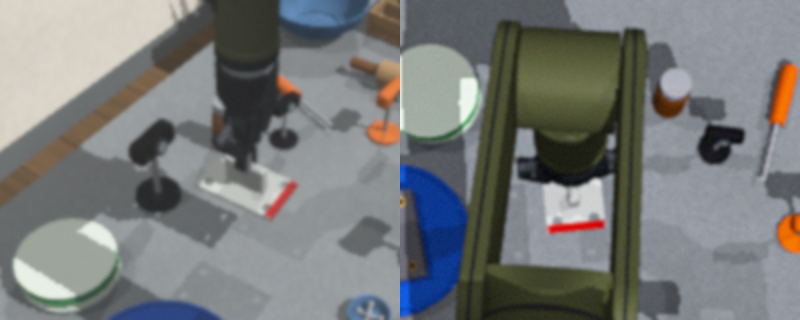

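The plain end now faces the webcam and the red edge is on the robot side at (575,228). I'll hold for over a second, then carry it over to the turntable at the same height (underside about 115 mm).

apply_moves(
  steps=[0,0,0,0,0,0,0,0,0,0,0,0,0,0,0,0,0,0,0,0,0,0,0,0,0,0,0,0,0,0,0,0,0,0,0,0,0,0,0,0,0,0,0,0,0,0,0,0,0,0,0,0,0,0,0,0,0,0,0,0,0,0,0,0,0,0,0,0,0,0],
)

```text
clock: 11.92
tcp_pos: [0.631, -0.0128, 0.1293]
eef_rot: [[0.996, 0.085, 0.003], [0.085, -0.996, -0.002], [0.003, 0.003, -1.0]]
ft_force: [-0.4, -0.3, -1.4]
finger_gap: 0.0111
```

Run:
```python
from h import *
go([.577,.242,.129],11.3)
```

```text
clock 11.925 tcp [ 0.631  -0.0128  0.1293] yaw 4.86 gap 0.0111 F [-0.4 -0.3 -1.4]
shift [ -32.2 -258.4   -0.5] turn [ 0.0028 -0.0028 -0.1124]
```

apply_moves(
  steps=[-4,-30,-2,0,0,-0.02,0,-9,-70,-2,0,0,-0.04,0,-14,-115,-2,0,0,-0.06,0,-20,-160,-2,0,0,-0.08,0,-26,-205,-2,0,0,-0.1,0,-30,-240,-2,0,0,-0.112,0,-32,-254,-2,0,0,-0.112,0,-32,-258,-2,0,0,-0.112,0,-32,-258,-2,0,0,-0.112,0,-32,-258,-2,0,0,-0.112,0],
)

```text
clock: 13.18
tcp_pos: [0.5777, 0.2402, 0.1305]
eef_rot: [[0.981, 0.194, 0.003], [0.194, -0.981, -0.003], [0.003, 0.003, -1.0]]
ft_force: [0.6, 0.9, -1.5]
finger_gap: 0.0108
```

Run:
```python
from h import *
go([.577,.242,.079],11.3)
s,ds=get_image("side"); t,dt=get_image("top")
np.savez("e1.npz",s=s,ds=ds,t=t,dt=dt)
o=np.zeros((420,800,3),np.uint8)
o[:,:400]=cv2.resize(s[210:350,200:334],(400,420),interpolation=cv2.INTER_CUBIC);o[:,400:]=cv2.resize(t[150:290,180:313],(400,420),interpolation=cv2.INTER_CUBIC)
cv2.imwrite("pics/e1.png",o[...,::-1])
```

```text
clock 13.175 tcp [0.5777 0.2402 0.1305] yaw 11.19 gap 0.0108 F [ 0.6  0.9 -1.5]
shift [-0.4 -2.  51.5] turn [ 0.0035 -0.0025 -0.0019]
```

View pics/e1.png

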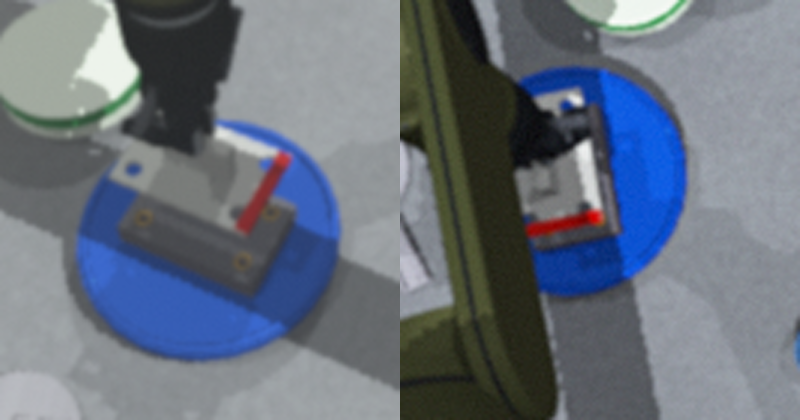

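```bash
cat > pl.py <<'E'
from h import *
# measure plate: zt=approx plate-top height
def meas(n,im,d,zt,c=(.577,.242),save=None):
    Q=cloud(n,d); I=im.astype(int); hs=cv2.cvtColor(im,cv2.COLOR_RGB2HSV)
    near=(np.hypot(Q[...,0]-c[0],Q[...,1]-c[1])<.085)
    red=near&(I[...,0]>90)&(I[...,1]<.5*I[...,0])&(I[...,2]<.5*I[...,0])&(abs(Q[...,2]-zt)<.015)
    pl=near&(abs(Q[...,2]-zt)<.006)&((I.min(-1)>85)|red)
    pl=pl.astype(np.uint8)
    cs,hi=cv2.findContours(pl,cv2.RETR_CCOMP,cv2.CHAIN_APPROX_NONE)
    print(n,"px",pl.sum(),"red px",red.sum(), "plane z med",np.median(Q[pl>0][:,2]).round(4))
    q=Q[pl>0]; A=np.c_[q[:,0]-c[0],q[:,1]-c[1],np.ones(len(q))]; k=np.linalg.lstsq(A,q[:,2],rcond=None)[0]; print("  tilt",k.round(3))
    for i,cc in enumerate(cs):
        if hi[0][i][3]>=0 and len(cc)>5:
            m=np.zeros_like(pl);cv2.drawContours(m,cs,i,1,-1);cv2.drawContours(m,cs,i,0,1)
            v,u=np.nonzero(m); 
            if len(u): print("  hole",len(u),u.mean().round(1),v.mean().round(1),(onz(n,u.mean(),v.mean(),zt)*1000).round(1))
    v,u=np.nonzero(red); p=np.array([onz(n,a,b,zt)[:2] for a,b in zip(u,v)],np.float32)*1000
    print("  red rect",[np.round(x,1) for x in cv2.minAreaRect(p)],"mean",p.mean(0).round(1))
    return pl,red
E
python3 - <<'E'
from pl import *
D=np.load("e1.npz")
for n,a,b in(("side","s","ds"),("top","t","dt")):
    pl,red=meas(n,D[a],D[b],.1215)
    y0,x0=(210,200) if n=="side" else (150,180)
    o=D[a].copy(); o[pl>0]=(0,255,0); o[red]=(255,0,255)
    cv2.imwrite(f"pics/m_{n}.png",cv2.resize(o[y0:y0+140,x0:x0+134],None,fx=3,fy=3,interpolation=cv2.INTER_NEAREST)[...,::-1])
a=cv2.imread("pics/m_side.png");b=cv2.imread("pics/m_top.png");cv2.imwrite("pics/m1.png",np.hstack([a[:,:398],b[:,:398]]))
E
```

```text
side px 939 red px 90 plane z med 0.1229
  tilt [-0.005 -0.005  0.123]
  hole 20 279.3 281.0 [528.3 254.1 121.5]
  hole 2 284.0 276.5 [527.  239.1 121.5]
  hole 2 287.0 271.5 [529.7 224.9 121.5]
  hole 2 288.0 269.5 [531.1 219.4 121.5]
  hole 17 244.5 265.9 [618.4 271.  121.5]
  hole 21 289.4 264.8 [536.4 207.5 121.5]
  red rect [array([524.8, 228. ]), array([ 9.6, 69.1]), np.float64(11.6)] mean [523.7 232.2]
top px 563 red px 98 plane z med 0.1219
  tilt [-0.006 -0.002  0.122]
  hole 2 228.5 223.0 [525.8 240.2 121.5]
  hole 17 240.7 218.4 [537.2 208.8 121.5]
  red rect [array([523.4, 225.9]), array([10.5, 63.6]), np.float64(11.7)] mean [523.3 225.8]
```

View pics/m1.png

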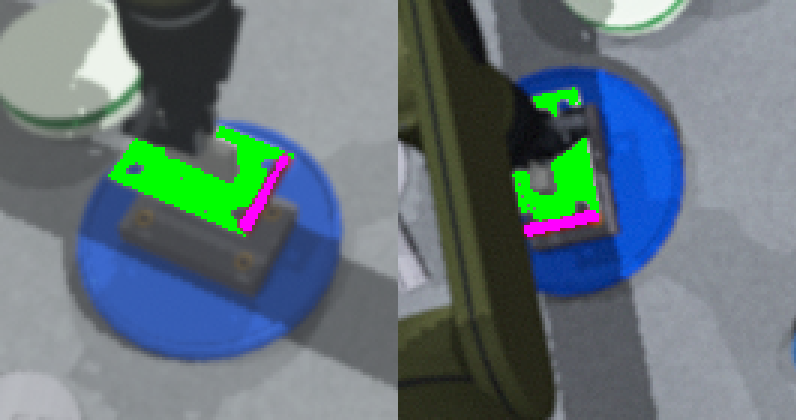

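apply_moves(
  steps=[-1,-2,10,0,0,0,0,-1,-2,22,0,0,0,0,-1,-2,32,0,0,0,0,-1,-2,38,0,0,0,0,-1,-2,38,0,0,0,0,-1,-2,38,0,0,0,0],
)

```text
clock: 14.02
tcp_pos: [0.5763, 0.2434, 0.0927]
eef_rot: [[0.981, 0.196, 0.004], [0.196, -0.981, -0.002], [0.003, 0.003, -1.0]]
ft_force: [0.2, -0.4, -1.6]
finger_gap: 0.0113
```

Run:
```python
from pl import *
go([.577,.242,.079],11.3)
s,ds=get_image("side"); t,dt=get_image("top"); np.savez("e2.npz",s=s,ds=ds,t=t,dt=dt)
zt=get_state()["tcp_pos"][2]-.014+.005; print("zt",zt)
for n,im,d in(("side",s,ds),("top",t,dt)): meas(n,im,d,zt)
o=np.zeros((420,800,3),np.uint8)
o[:,:400]=cv2.resize(s[240:324,220:300],(400,420),interpolation=cv2.INTER_CUBIC);o[:,400:]=cv2.resize(t[170:254,200:280],(400,420),interpolation=cv2.INTER_CUBIC)
cv2.imwrite("pics/e2.png",o[...,::-1])
# rings, refined in initial images
for n in("top","side"):
    im=np.load(n+"0.npz")["im"].astype(float); br=cv2.GaussianBlur(im[...,0]-im[...,2],(0,0),.7)
    c=[]
    for X,Y in((625,228),(616,275),(535,209),(526,258)):
        u,v=proj(n,(X/1000+(.002 if n=="side" else 0),Y/1000-(.001 if n=="side" else 0),.051))
        for _ in range(5):
            vv,uu=np.mgrid[int(v)-7:int(v)+8,int(u)-7:int(u)+8]; m=np.hypot(uu-u,vv-v)<6
            b=np.median(br[vv,uu]); w=np.clip(br[vv,uu]-b-10,0,None)*m; u,v=(w*uu).sum()/w.sum(),(w*vv).sum()/w.sum()
        p=onz(n,u,v,.051)*1000; c.append(p[:2]); print(n,round(u,1),round(v,1),p.round(1),w.sum().round())
    c=np.array(c); print("mean",c.mean(0).round(1),"long",np.linalg.norm(c[0]-c[2]).round(1),np.linalg.norm(c[1]-c[3]).round(1),"short",np.linalg.norm(c[0]-c[1]).round(1),np.linalg.norm(c[2]-c[3]).round(1),"yaw",np.degrees(np.arctan2(*((c[0]-c[2]+c[1]-c[3])[::-1]))).round(2))
```

```text
clock 14.025 tcp [0.5763 0.2434 0.0927] yaw 11.28 gap 0.0113 F [ 0.2 -0.4 -1.6]
shift [ 0.3  1.5 13.7] turn [ 0.0029 -0.0032 -0.0004]
zt 0.08400597595541913
side px 898 red px 90 plane z med 0.0853
  tilt [-0.002 -0.007  0.085]
  hole 18 279.9 290.9 [526.3 258.1  84. ]
  hole 2 289.0 278.5 [529.7 220.3  84. ]
  hole 16 245.9 275.7 [617.3 274.6  84. ]
  hole 18 289.7 274.1 [535.8 209.9  84. ]
  red rect [array([522.9, 231.2]), array([ 9.2, 67.8]), np.float64(10.3)] mean [522.5 233.9]
top px 513 red px 87 plane z med 0.0844
  tilt [-0.005 -0.002  0.084]
  hole 17 242.2 220.7 [535.6 213.   84. ]
  red rect [array([522.5, 228.4]), array([10.7, 62.8]), np.float64(11.1)] mean [522.1 228.6]
top 240.1 190.4 [624.8 227.5  51. ] 1660.0
top 223.2 194.0 [615.5 274.9  51. ] 1549.0
top 245.9 222.4 [534.4 209.6  51. ] 1697.0
top 228.6 225.9 [525.5 257.6  51. ] 1586.0
mean [575.1 242.4] long 92.2 91.7 short 48.2 48.7 yaw 11.04
side 257.7 266.8 [628.1 226.2  51. ] 934.0
side 247.7 282.1 [618.6 273.4  51. ] 1004.0
side 290.1 280.7 [537.  209.3  51. ] 853.0
side 280.7 296.6 [528.3 256.1  51. ] 846.0
mean [578.  241.3] long 92.7 91.9 short 48.2 47.5 yaw 10.68
```

View pics/e2.png

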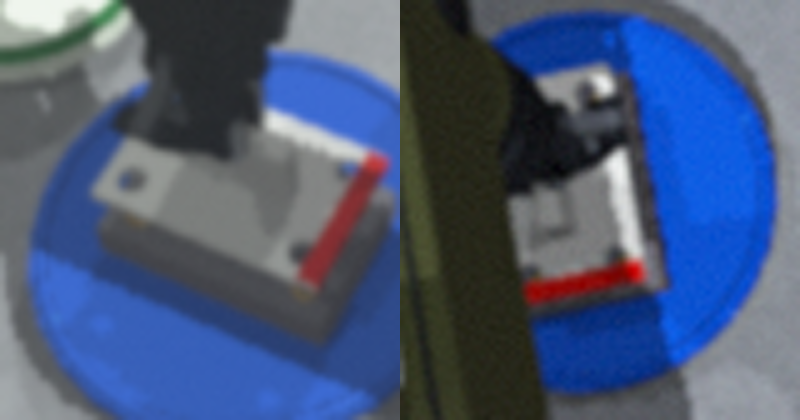

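apply_moves(
  steps=[0,1.5,4,0.003,-0.003,0.003,0,0,1.5,8,0.003,-0.003,0.003,0,0,1.5,12,0.003,-0.003,0.003,0,0,1.5,12.5,0.003,-0.003,0.003,0,0,1.5,12.5,0.003,-0.003,0.003,0],
)

```text
clock: 14.75
tcp_pos: [0.5763, 0.2418, 0.0799]
eef_rot: [[0.981, 0.193, -0.001], [0.193, -0.981, -0.0], [-0.001, -0.0, -1.0]]
ft_force: [-0.2, -0.1, -1.1]
finger_gap: 0.0107
```

Run:
```python
from pl import *
go([.5762,.2418,.079],11.1)
S=[get_image("side") for _ in range(6)]; T=[get_image("top") for _ in range(6)]
s=np.mean([a[0] for a in S],0).round().astype(np.uint8); t=np.mean([a[0] for a in T],0).round().astype(np.uint8)
ds=np.median([a[1] for a in S],0); dt=np.median([a[1] for a in T],0)
np.savez("e3.npz",s=s,ds=ds,t=t,dt=dt)
go([.5762,.2418,.079],11.1)
zt=get_state()["tcp_pos"][2]-.014+.005; print("zt",zt)
for n,im,d in(("side",s,ds),("top",t,dt)): meas(n,im,d,zt)
cv2.imwrite("pics/e3s.png",cv2.resize(s[255:315,230:310],(800,600),interpolation=cv2.INTER_CUBIC)[...,::-1])
cv2.imwrite("pics/e3t.png",cv2.resize(t[175:241,212:266],(490,600),interpolation=cv2.INTER_CUBIC)[...,::-1])
```

```text
clock 14.75 tcp [0.5763 0.2418 0.0799] yaw 11.1 gap 0.0107 F [-0.2 -0.1 -1.1]
shift [-0.1 -0.   0.9] turn [-0.0001  0.0005  0.0001]
clock 15.35 tcp [0.5763 0.2418 0.08  ] yaw 11.1 gap 0.0112 F [ 0.1  0.5 -0.4]
shift [-0.1 -0.1  1. ] turn [-0.0001  0.0003  0.    ]
zt 0.07102739538103757
side px 887 red px 94 plane z med 0.0727
  tilt [-0.005 -0.006  0.073]
  hole 18 280.7 293.0 [526.5 256.3  71. ]
  hole 2 288.0 283.5 [528.4 226.7  71. ]
  hole 2 289.0 281.5 [529.9 221.1  71. ]
  hole 15 247.2 277.9 [617.3 272.7  71. ]
  hole 17 290.1 276.6 [536.1 209.2  71. ]
  red rect [array([523.1, 229.8]), array([ 9.2, 68.7]), np.float64(10.6)] mean [522.9 230.8]
top px 484 red px 81 plane z med 0.0716
  tilt [-0.009  0.007  0.072]
  hole 2 230.5 226.0 [523.1 247.3  71. ]
  hole 2 239.5 224.0 [528.2 222.9  71. ]
  hole 18 244.0 221.1 [536.  210.8  71. ]
  red rect [array([522.7, 225.7]), array([10.7, 59.2]), np.float64(11.0)] mean [522.3 225.4]
```

View pics/e3s.png

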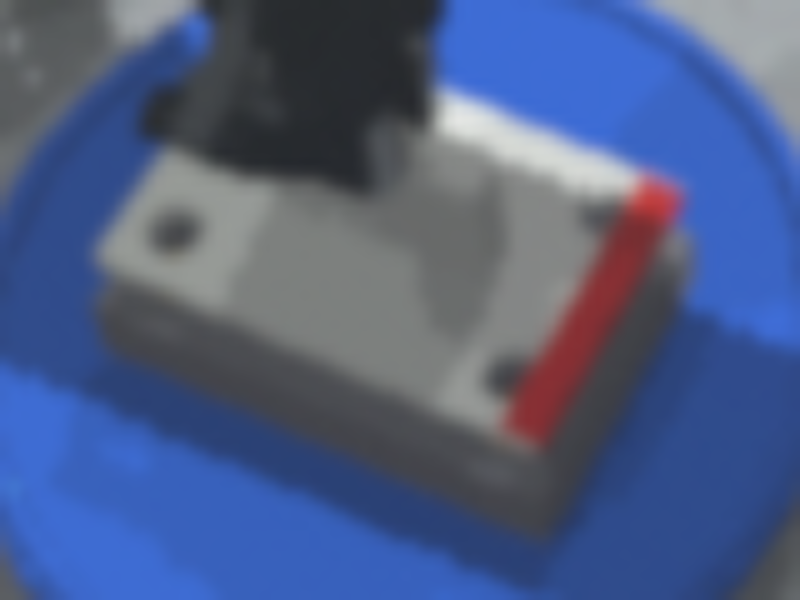

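View pics/e3t.png

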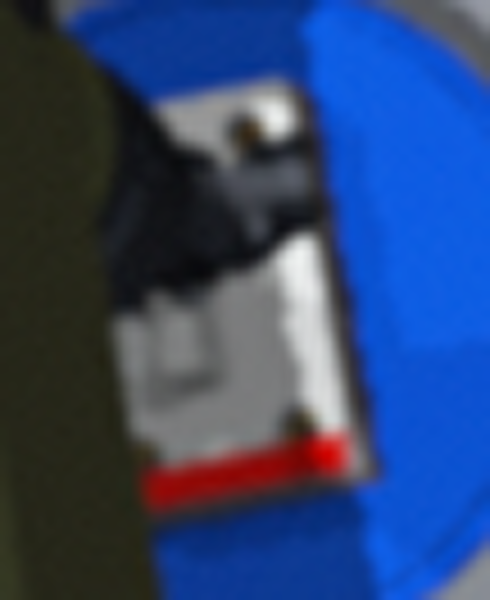

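```bash
cat > edge.py <<'E'
from h import *
HC={"top":np.array([.5751,.2424]),"side":np.array([.5780,.2413])}
yaw=np.radians(10.9); X=np.array([np.cos(yaw),np.sin(yaw)]); Y=np.array([-X[1],X[0]])
def sample(n,ch,s,t,z):
    p=HC[n]+s*X+t*Y; u,v=proj(n,(p[0],p[1],z)); return cv2.remap(ch,np.float32([[u]]),np.float32([[v]]),cv2.INTER_LINEAR)[0,0]
def edge(n,ch,axis,nom,inn,others,z):
    out=[]
    for o in others:
        g=np.arange(-12,12.01,.25)/1000   # + = outward
        sg=np.sign(nom)
        pr=np.array([sample(n,ch,*((nom+sg*k,o) if axis=="s" else (o,nom+sg*k)),z) for k in g])
        i0=np.argmin(np.diff(cv2.GaussianBlur(pr[:,None],(1,9),0)[:,0]))  # steepest fall going outward
        a=pr[max(0,i0-14):max(1,i0-8)].mean(); b=pr[i0+9:i0+15].mean(); h=(a+b)/2
        j=[k for k in range(max(1,i0-8),min(len(g)-1,i0+9)) if pr[k]>=h>pr[k+1]]
        if j: k=min(j,key=lambda q:abs(q-i0)); out.append((o*1000,(nom+sg*(g[k]+.00025*(pr[k]-h)/(pr[k]-pr[k+1])))*1000))
    out=np.array(out)
    if len(out)>3:
        A=np.polyfit(out[:,0],out[:,1],1); r=out[:,1]-np.polyval(A,out[:,0]); keep=abs(r)<=2*np.std(r)+.1; A=np.polyfit(out[keep,0],out[keep,1],1)
        print(n,axis,"nominal",nom*1000,"median",np.median(out[:,1]).round(2),"line at0",A[1].round(2),"slope deg",np.degrees(A[0]).round(2),"n",keep.sum(),"sd",np.std(r[keep]).round(2))
def run(f,zb):
    D=np.load(f); 
    for n,k in(("top","t"),("side","s")):
        im=D[k].astype(np.float32); red=im[...,0]-im[...,1:].mean(-1); lum=im[...,1]; gb=im[...,0]*1
        m=np.arange
        if n=="top":
            edge(n,red,"s",-.060,0,m(-.032,.011,.002),zb); edge(n,im[...,0],"t",-.038,0,m(-.048,-.008,.002),zb)
        else:
            edge(n,red,"s",-.060,0,m(-.030,.033,.002),zb); edge(n,im[...,0],"t",.038,0,m(-.045,.05,.003),zb); edge(n,im[...,0],"s",.060,0,m(.0,.034,.002),zb+.005)
E
python3 - <<'E'
from edge import *
run("e3.npz",.066)
# validation: hub edges in the initial pictures, top face z .050, hub 124x80
for n in("top","side"):
    im=np.load(n+"0.npz")["im"].astype(np.float32); q=255-(im[...,2]-im[...,0]) 
    for ax,nom,rg in(("s",-.062,.03),("s",.062,.03),("t",.040,.05),("t",-.040,.05)):
        edge(n,q,ax,nom,0,np.arange(-rg,rg,.004),.05)
E
```

```text
top s nominal -60.0 median -60.36 line at0 -60.58 slope deg -1.03 n 22 sd 0.46Traceback (most recent call last):
  File "<stdin>", line 2, in <module>
  File "edge.py", line 26, in run
    edge(n,red,"s",-.060,0,m(-.032,.011,.002),zb); edge(n,im[...,0],"t",-.038,0,m(-.048,-.008,.002),zb)
                                                   ~~~~^^^^^^^^^^^^^^^^^^^^^^^^^^^^^^^^^^^^^^^^^^^^^^^^
  File "edge.py", line 11, in edge
    pr=np.array([sample(n,ch,*((nom+sg*k,o) if axis=="s" else (o,nom+sg*k)),z) for k in g])
                 ~~~~~~^^^^^^^^^^^^^^^^^^^^^^^^^^^^^^^^^^^^^^^^^^^^^^^^^^^^^^^
  File "edge.py", line 5, in sample
    p=HC[n]+s*X+t*Y; u,v=proj(n,(p[0],p[1],z)); return cv2.remap(ch,np.float32([[u]]),np.float32([[v]]),cv2.INTER_LINEAR)[0,0]
                         ~~~~^^^^^^^^^^^^^^^^^
  File "h.py", line 13, in proj
    f,cx,cy,o,R=K(name); c=R.T@(np.array(p)-o); return cx+f*c[0]/c[2],cy+f*c[1]/c[2]
                ~^^^^^^
  File "h.py", line 4, in K
    i=camera_info(name); f=200/np.tan(np.radians(i["fov_y"])/2)
ValueError: time passes only in moves, steps and waits
```

```bash
sed -i 's/^def K(name):/import functools\n@functools.lru_cache(None)\ndef K(name):/' h.py
python3 - <<'E'
from edge import *
run("e3.npz",.066)
for n in("top","side"):
    im=np.load(n+"0.npz")["im"].astype(np.float32); q=255-(im[...,2]-im[...,0]) 
    for ax,nom,rg in(("s",-.062,.03),("s",.062,.03),("t",.040,.05),("t",-.040,.05)):
        edge(n,q,ax,nom,0,np.arange(-rg,rg,.004),.05)
E
```

```text
top s nominal -60.0 median -60.36 line at0 -60.58 slope deg -1.03 n 22 sd 0.46
top t nominal -38.0 median -38.58 line at0 -38.32 slope deg 0.63 n 20 sd 0.52
side s nominal -60.0 median -60.34 line at0 -60.38 slope deg -0.29 n 29 sd 0.27
side t nominal 38.0 median 36.09 line at0 36.03 slope deg 0.29 n 32 sd 0.33
side s nominal 60.0 median 60.21 line at0 60.4 slope deg -0.64 n 16 sd 0.24
top s nominal -62.0 median -64.62 line at0 -64.77 slope deg -0.02 n 15 sd 0.47
top s nominal 62.0 median 62.51 line at0 62.0 slope deg 5.59 n 14 sd 2.53
top t nominal 40.0 median 41.03 line at0 41.07 slope deg 0.33 n 25 sd 0.46
top t nominal -40.0 median -43.11 line at0 -43.09 slope deg 0.02 n 25 sd 0.5
side s nominal -62.0 median -68.18 line at0 -68.22 slope deg -0.08 n 14 sd 0.26
side s nominal 62.0 median 62.85 line at0 62.93 slope deg -0.42 n 13 sd 0.25
side t nominal 40.0 median 47.92 line at0 47.93 slope deg 0.12 n 25 sd 0.29
side t nominal -40.0 median -40.77 line at0 -40.74 slope deg -0.0 n 25 sd 0.33edge.py:13: RuntimeWarning: Mean of empty slice.
  a=pr[max(0,i0-14):max(1,i0-8)].mean(); b=pr[i0+9:i0+15].mean(); h=(a+b)/2
  ret = ret.dtype.type(ret / rcount)
```

Run:
```python
from edge import *
D=np.load("e3.npz"); im=D["s"].astype(np.float32)
edge("side",im[...,0],"t",-.038,0,np.arange(-.046,-.018,.002),.071)
for t in np.arange(.028,.048,.001): print(round(t*1000),[int(sample("side",im[...,0],s,t,.071)) for s in(-.03,0,.03)],end=" ")
```

```text
side t nominal -38.0 median -40.14 line at0 -39.72 slope deg 0.79 n 14 sd 0.29
28 [126, 124, 147] 29 [126, 124, 148] 30 [125, 124, 148] 31 [125, 124, 148] 32 [125, 124, 148] 33 [124, 123, 147] 34 [123, 122, 146] 35 [120, 120, 142] 36 [116, 115, 134] 37 [109, 108, 125] 38 [102, 101, 116] 39 [94, 94, 104] 40 [87, 87, 94] 41 [81, 81, 86] 42 [77, 78, 82] 43 [76, 76, 79] 44 [74, 74, 78] 45 [74, 74, 78] 46 [73, 74, 79] 47 [73, 73, 78]
```

apply_moves(
  steps=[0,-0.5,1,0,0,0.008,0,0,-0.5,1,0,0,0.008,0,0,-0.5,1,0,0,0.008,0,0,-0.5,1,0,0,0.008,0,0,-0.5,1,0,0,0.008,0,0,-0.5,1,0,0,0.008,0,0,-0.5,1,0,0,0.008,0,0,-0.5,1,0,0,0.008,0],
)

```text
clock: 16.35
tcp_pos: [0.5762, 0.2423, 0.079]
eef_rot: [[0.983, 0.185, -0.0], [0.185, -0.983, -0.0], [-0.0, -0.0, -1.0]]
ft_force: [-0.2, 0.6, -2.2]
finger_gap: 0.0108
```

Run:
```python
from edge import *
go([.5762,.2418,.079],11.1)
S=[get_image("side") for _ in range(4)]; T=[get_image("top") for _ in range(4)]
s=np.mean([a[0] for a in S],0); t=np.mean([a[0] for a in T],0)
np.savez("e4.npz",s=s,t=t); run("e4.npz",.065)
edge("side",s[...,0].astype(np.float32),"t",-.038,0,np.arange(-.046,-.018,.002),.070)
from pl import meas
for n,A,im in(("side",S,s),("top",T,t)): meas(n,im.round().astype(np.uint8),np.median([a[1] for a in A],0),.0705)
cv2.imwrite("pics/e4.png",np.hstack([cv2.resize(s[245:320,220:310],(400,333)),cv2.resize(t[165:240,200:290],(400,333))])[...,::-1].round().astype(np.uint8))
print(get_state()["qvel"].round(3))
```

```text
clock 16.35 tcp [0.5762 0.2423 0.079 ] yaw 10.64 gap 0.0108 F [-0.2  0.6 -2.2]
shift [-0.1  0.5  0. ] turn [-0.0001  0.0003 -0.0079]
top s nominal -60.0 median -60.75 line at0 -60.93 slope deg -0.93 n 22 sd 0.51
top t nominal -38.0 median -37.58 line at0 -37.56 slope deg 0.0 n 20 sd 0.5
side s nominal -60.0 median -60.45 line at0 -60.43 slope deg -0.1 n 30 sd 0.21
side t nominal 38.0 median 36.6 line at0 36.62 slope deg -0.38 n 31 sd 0.26
side s nominal 60.0 median 60.25 line at0 60.01 slope deg 0.71 n 15 sd 0.28
side t nominal -38.0 median -39.44 line at0 -39.75 slope deg -0.5 n 14 sd 0.29
side px 887 red px 95 plane z med 0.0717
  tilt [-0.006 -0.005  0.072]
  hole 18 280.5 292.8 [527.5 255.9  70.5]
  hole 2 284.0 290.5 [524.6 246.5  70.5]
  hole 16 247.1 278.3 [617.1 273.5  70.5]
  hole 18 290.1 277.2 [535.4 210.1  70.5]
  red rect [array([522.5, 230.7]), array([ 9.3, 68.3]), np.float64(10.1)] mean [522.1 232.7]
top px 481 red px 80 plane z med 0.0706
  tilt [-0.011  0.009  0.07 ]
  hole 2 230.5 226.0 [523.2 247.4  70.5]
  hole 2 240.5 224.0 [528.2 220.3  70.5]
  hole 16 243.8 221.5 [534.9 211.4  70.5]
  red rect [array([522.5, 225.8]), array([10.7, 59.1]), np.float64(10.5)] mean [522.  225.8]
[ 0.001 -0.     0.     0.     0.001 -0.001]edge.py:13: RuntimeWarning: Mean of empty slice.
  a=pr[max(0,i0-14):max(1,i0-8)].mean(); b=pr[i0+9:i0+15].mean(); h=(a+b)/2
  ret = ret.dtype.type(ret / rcount)
```

View pics/e4.png

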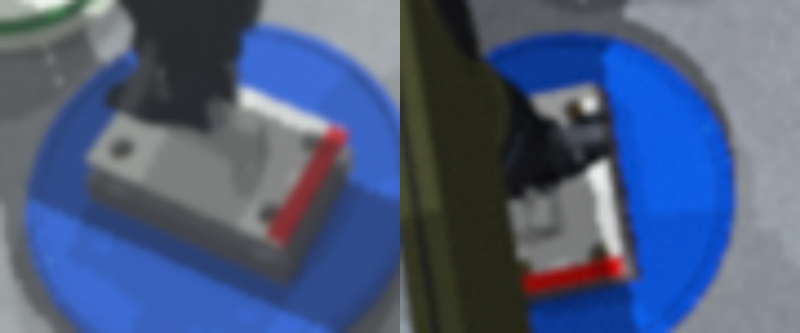

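```bash
python3 -c "
from plant import *
print(hand_in())"
```

```text
the job is handed in; nothing more can be done
None
```

I handed the job in at about 17 s of the 51 s limit, with the plate held level over the turntable hub. `hand_in()` reports no verdict, so the result is not confirmed.

**What I did:** I gripped the white plate by its grip at 80 N. I then held its red end, and after that its plain end, level about 8 cm from the lens of the large black webcam, for over a second each. From there I carried it over the grey hub and left it hovering there, still gripped.

**Last checks:**
- **Height:** the arm's own position puts the underside about 15 mm above the hub. The cameras read 15.6 to 16.7 mm, so the plate is about where it should be.
- **Level and still:** the tool was upright and joint speeds were near zero. The cameras' plane fits read a tilt of at most 0.015 rad, within their noise.
- **Yaw:** the tool was at 10.6°, against the hub's 10.7 to 11.0°.
- **Alignment along the plate:** edge checks from both cameras agreed to within about 0.5 mm of centred.
- **Contact:** I saw no sign of touching or turning the turntable, or of moving anything else. I did not re-measure the other objects at the end.

**Where the checks disagreed:**
- **Across the plate:** the two cameras differed, the top view at about +0.5 mm and the side view at about −0.6 to −1 mm. I placed the plate between them, inside the 4 mm limit.
- **One hole in the top view:** the hole beside the red strip measured 2 mm off or slightly more. I gave it little weight because the strip blurs its edge and the arm hid most of the other holes from that camera.

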